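# Set up the fold-down focus chart and hold it plumb for the camera test

### The arm

A 7-joint arm with a two-finger parallel gripper is mounted at the origin on the work surface. World frame = base frame: x ahead of the robot, y to its left, z up, the work surface at z = 0. Lengths are in m, angles in rad, forces in N, time in s.
With the tool pointing down it reaches from about 0.425 to 0.875 m from the base axis. Payload 9.9 kg.
Tool frame: the origin (TCP) lies midway between the tips of the shut fingers; the grasp point (between the pads) lies 19 mm behind it; z points along the fingers, y is the line along which they close (so a half turn about z gives the same grasp; the last joint's range is limited). The gripper opens to 85 mm and grips with 20 to 120 N. Pads are 22 mm wide; open, the fingers measure 114 mm over their backs; the gripper's body (76 mm by 85 mm) begins 54 mm behind the grasp point. The pads swing forward as they close: fully open they stand 13 mm farther back than shut.
Start: joints at [-1.36, 0.576, 0.025, 1.437, -0.015, 1.129, -0.057], TCP at [0.196, 0.646, 0.231] pointing down, gripper open.
Joint ranges: [-2.76, 2.76], [-0.34, 2.15], [-1.52, 1.57], [0.19, 2.46], [-1.09, 4.23], [0.17, 1.99], [-2.82, 2.82]. Speed limits (rad/s): [2.22, 2.22, 3.01, 3.01, 3.14, 3.14, 3.14].

### API

Orientations are given as a unit quaternion [x, y, z, w].
In Python, from bench import * gives the robot as it stands.
- The arm moves only by the shell command python3 -m crank 'ROWS' [OPENING] [FORCE]. ROWS is text: rows parted by semicolons, each of 6 numbers parted by spaces: the shift along the tool's x, y, z scaled (see below), then the turn, a rotation vector about the tool's x, y, z scaled (see below). In form: tx ty tz wx wy wz; .... A call has 1 to 12 rows; each row shifts and turns the commanded pose from where the row before left it, along the tool's axes as they then stand; what a row does not reach is not made up. The controller multiplies each number of a shift by 30 cm and each number of a turn by 90 degrees. A row lasts 1/8 s, in which the tool goes at most 62.5 mm and 10.7 degrees, less where a joint would pass 70% of its speed; a pose out of reach is approached as far as the arm can. A call with a number of a shift or a turn outside -1 to 1 is refused whole. A call with a gripper value outside its range is refused whole. OPENING is the finger opening in mm, from 0 to 85.4, set as the call begins (- or left out, the last holds). The fingers move at their own pace and stop on an object; FORCE is the grip in N (left out, the last holds). Time passes only in rows, so rows that do not move let the fingers close. It gives the time, the measured TCP pose, the force, the opening and the grip force at its end, in the units of the state.
- observe(): the state, without advancing time (a new reading comes with each control period).
- read_camera(name): name is "scene" or "top" or "wrist"; returns a dict with "image" (384x512x3 uint8, red, green, blue), "fx", "fy", "cx", "cy" (pixels), "origin" and "orientation" of the camera in the world. Camera axes: x right, y down, z forward; pixel columns grow to the right and rows downward; lengths in m; the calibration is good to about 2 mm. A picture is of the moment at which its call begins. There is no depth.
- job_done(): hands the job in; it is judged then, once.
The state is a dict: "t": time; "joint_pos": joint angles; "dq": joint speeds; "effort": joint torques, N m; "ee_pos": TCP position; "ee_rot": TCP orientation; "contact_force": force on the tool from outside, world axes, zero at the start; "wrist_torque": the same for the moment, N m; "opening": finger opening in m; "gripper_force": force on a finger pad.
Only numpy, scipy, OpenCV 4.12 (cv2) and the standard library are available. Lean on these libraries where they do the work, as an engineer would, in place of code of your own. Each camera call takes 0.05 s, during which the arm holds its last target. There are 200 camera calls.

### The job

Get the focus chart ready for the camera test: while its board still lies folded face down, flip the sprung kickstand on its back over centre so that it snaps fully out. Then lift the board, which has a grip tab on its top edge, without letting it drop, until it stands upright with the kickstand's foot bearing on the rubber pad of the base, and finish still holding it there, pressed back onto its kickstand: the board is front-heavy, nothing latches it, and it would tip back down if let go. Keep the fingers off the printed chart and leave the loose things on the bench where they are.

Things in the scene. Friction and masses are not known exactly. Their poses are not given: they have to be found in the camera images.
- stand: Chart stand: dark steel base plate 245 x 190 x 8 mm fixed to the bench (x = -110 to 135 mm), two hinge blocks on it. Origin on the bench (z = 0) right under the middle of the hinge pin; x points from the pin to where the board's top edge lies when folded (away from the robot, to the test jig), y runs along the pin, z up. Offsets below are in this frame, with the board folded.
- board_hinge (a point): Middle of the hinge pin, 50 mm above the bench.
- board (a joint): Board about the hinge pin: 0 = folded, level and face down on bumpers; 1.571 = upright, chart facing the test jig (+x). The tab rises on an arc of 181 mm radius back over the pin. Turns freely; with the kickstand stowed only a stop at 1.92 ends the swing; with it fully out, its rubber foot meets the pad at about 1.56 and gives about 5 N per mm.
- grip_tab (a point): Point to grip on the black tab in the middle of the board's top rail. The tab is 18 mm wide (along y, flat sides), 14 mm thick and reaches 55 mm beyond the rail. The point is on its centreline, 180 mm from the pin along the board (14 mm in front of the pin's plane), 30 mm beyond the rail's edge; folded: x = 180, y = 0, z = 36 mm, above bare bench.
- kickstand_pivot (a point): Pivot of the kickstand on the board's back; folded, at x = 77, y = -45, z = 54 mm. Right by it, on the far (+x, -y) side, is the anchor of the small coil spring that runs across the pivot to a pin on the leg 30 mm from the pivot; the spring stands up to 16 mm above the leg's axis.
- kickstand_foot (a point): Centre of the kickstand's rubber foot (a ball 16 mm across) at the end of the leg, 135 mm from the pivot. The leg is a steel rod 10 mm thick. Stowed, it lies level across the board's back along +y from the pivot, its axis 12 mm above the back plate (7 mm gap under the rod).
- kickstand (a joint): Swing of the leg: 0 = stowed, 1.745 = fully out at its stop. Board folded, the leg at angle t points along cos(t)*(0, 1, 0) + sin(t)*(-0.819, 0, 0.574): it swings to the hinge side and rises. An over-centre spring drives it back to 0 below about 0.8 and on to the stop above that; about 1.2 N at the foot overcomes it.
- foot_pad: Black rubber pad, 36 x 46 x 3 mm, on the base plate on the robot's side of the hinge, where the foot lands; origin at the middle of its underside, at x = -82, y = -68, z = 8 mm.
- chart: The printed white chart sheet with black test squares and lines on the front face of the board (underside while folded); not to be touched. Origin at the hinge pin.
- tape_roll: Roll of amber tape, 69 mm across, 19 mm high, loose; origin at the middle of its underside.
- tweezers: Steel tweezers about 135 mm long, 9 mm high, lying loose; origin near the middle, on the bench.
- dispenser: White solvent dispenser bottle, 70 mm across, 122 mm high, loose; origin at the middle of its underside.
- esd_brush: Small black brush lying loose; origin on the bench.
- screwdriver: Screwdriver with grey handle, 150 mm long, lying loose; origin on the bench.
- loupe: Black loupe 44 mm across, 38 mm high, loose; origin at the middle of its underside.
- board_mid (a point): Middle of the board, at x = 82, y = 0, z = 36 mm when folded. The board (aluminium rails, grey back plate) is 200 mm wide along y, 12 mm thick, weighs 0.4 to 0.65 kg; folded it spans x = 14 to 150 mm, its back faces up at z = 42 mm, its underside is at z = 30 mm.

How it is judged:
By the outcome, as a careful person would: the job done as asked, in the order asked, and still so for the second after the job is handed in, while the arm keeps its last pose, push and grip.
It also fails if it takes over 64 s, if anything falls off the work surface, if the arm or the gripper's body presses on something with over 40 N, if the wrist force passes 120 N, or if a joint passes its speed limit or range.

## Working session

There is one attempt and no reset: what is moved stays moved. The work goes in short steps, Python scripts to look and compute and a shell command to move; the robot and the scene stay as the last step left them, time stands still between calls to the robot, and variables do not carry over. Pictures are saved under pics/ and viewed, at most 10 in all, crops included, and the job is handed in when it is done.

```bash
mkdir -p pics; ls; python3 - <<'E'
from bench import *
import cv2
for n in("top","scene"):
    c=read_camera(n); cv2.imwrite(f"pics/{n}0.png",cv2.resize(c["image"],(800,600),interpolation=cv2.INTER_CUBIC)[:,:,::-1])
    print({k:v for k,v in c.items() if k!="image"})
print(observe())
E
```

```text
pics
{'fx': 448.72260542906093, 'fy': 448.72260542906093, 'cx': 255.69956840689392, 'cy': 192.50782501976948, 'origin': array([0.34997206, 0.04666945, 1.43588382]), 'orientation': array([ 0.70953579, -0.70257177,  0.03144393, -0.04430748])}
{'fx': 495.4758208821777, 'fy': 495.4758208821777, 'cx': 260.16226909971004, 'cy': 188.9899034379924, 'origin': array([1.26691744, 0.90753618, 1.04662981]), 'orientation': array([ 0.31840914,  0.84506249, -0.39856938, -0.16008578])}
{'t': 0.1, 'joint_pos': array([-1.35982667,  0.57641764,  0.02486159,  1.43781897, -0.01499899,
        1.12895621, -0.05652312]), 'dq': array([ 0.00082898, -0.00304924,  0.00024593, -0.0007291 ,  0.00074475,
        0.00057868,  0.00110027]), 'effort': array([ 4.95546672e-03, -7.67309475e+01,  2.25743227e+00, -2.86608928e+01,
        1.58668222e-02,  8.52226251e-03, -1.02090709e-05]), 'ee_pos': array([0.19598862, 0.64551669, 0.2305514 ]), 'ee_rot': array([ 1.46852802e-01,  9.89158104e-01, -7.04746089e-04, -6.43222855e-05]), 'contact_force': array([-0.23530391,  0.41005813, -0.90556606]), 'wrist_torque': array([-0.03816825,  0.03040599,  0.01707981]), 'gripper_force': 0.0, 'opening': 0.08549299328506138}
```

View pics/top0.png

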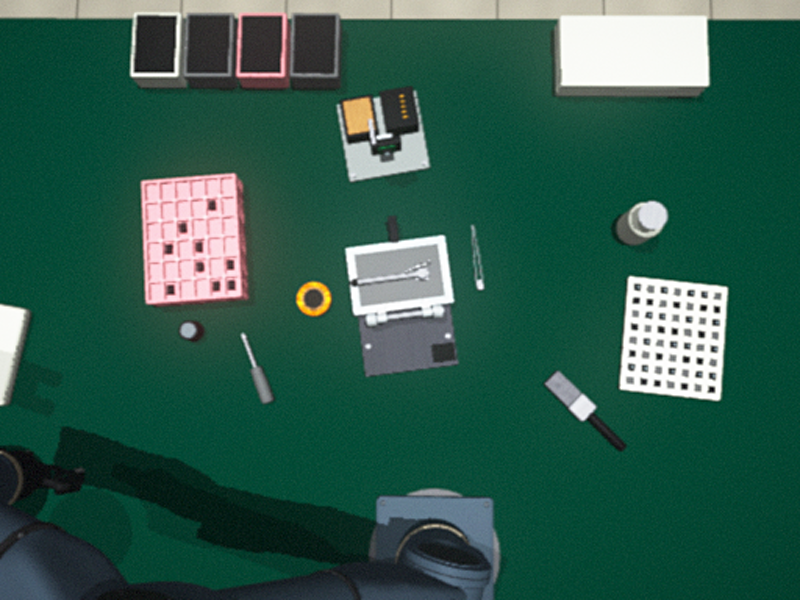

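View pics/scene0.png

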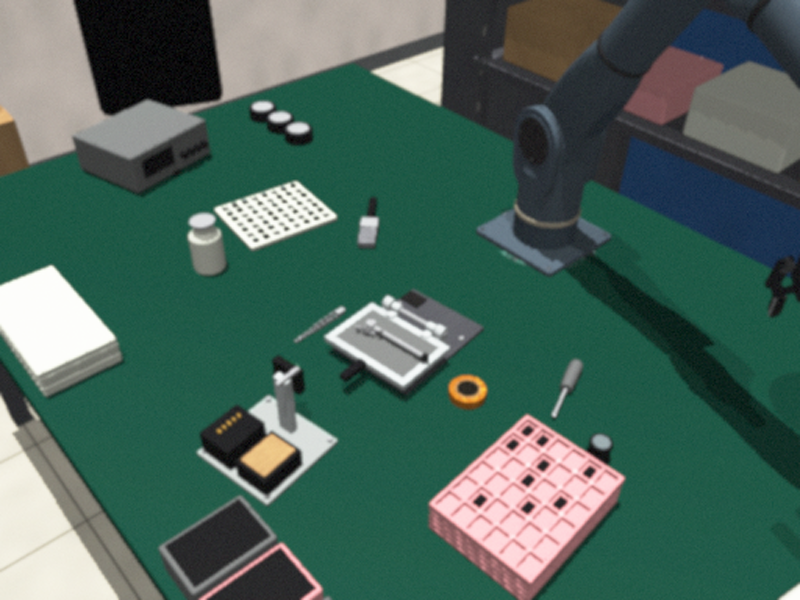

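The top view shows the stand with the board at about (345–452, 237–315) in the 800x600 picture. The tab is near (392,228), the foot pad near (443,352), the tape to its left and the tweezers to its right. I'll enlarge that area.

```bash
python3 - <<'E'
from bench import *
import cv2
c=read_camera("top"); im=c["image"][130:245,210:320]; cv2.imwrite("pics/top1.png",cv2.resize(im,None,fx=5,fy=5,interpolation=cv2.INTER_CUBIC)[:,:,::-1])
E
```

```text
(no output)
```

View pics/top1.png

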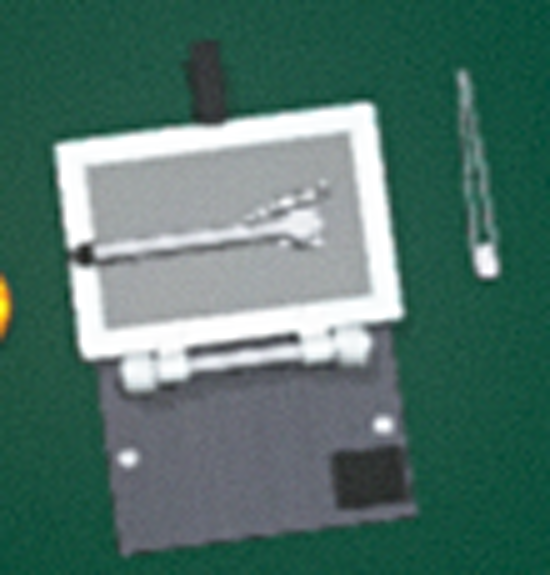

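The crop shows these features:
- Board corners: (55,145), (373,103), (403,318), (83,360).
- Kickstand foot: (84,255).
- Pad: (370,478).
- Base near corners: (122,556), (415,516).

Next I'll fit the stand pose to these.

```bash
cat > h.py <<'E'
import numpy as np
from scipy.spatial.transform import Rotation as R
from scipy.optimize import least_squares
def proj(c,P):
    p=R.from_quat(c["orientation"]).inv().apply(np.atleast_2d(P)-c["origin"])
    return np.c_[c["fx"]*p[:,0]/p[:,2]+c["cx"],c["fy"]*p[:,1]/p[:,2]+c["cy"]]
def S(pose,L):
    L=np.atleast_2d(L); return R.from_euler("z",pose[2]).apply(L)+[pose[0],pose[1],0]
E
python3 - <<'E'
from h import *; from bench import *
c=read_camera("top")
L=np.array([[150,100,42],[150,-100,42],[14,-100,42],[14,100,42],[-110,95,8],[-110,-95,8],[77,90,54],[-82,-68,11]])/1e3
px=(np.array([[55,145],[373,103],[403,318],[83,360],[122,556],[415,516],[84,255],[370,478]])+.5)/5-.5+[210,130]
r=least_squares(lambda q:(proj(c,S(q,L))-px).ravel(),[.6,0,0.1])
print(r.x,r.fun.reshape(-1,2).round(1))
for n,l in dict(pivot=[77,-45,54],foot=[77,90,54],tab=[180,0,36],pad=[-82,-68,11]).items(): print(n,S(r.x,np.array(l)/1e3))
E
```

```text
[0.47144484 0.06335152 0.14216044] [[ 0.4  0.2]
 [-0.4  0.2]
 [-0.4 -0.3]
 [ 0.1 -0.2]
 [-0.4 -0. ]
 [ 0.5  0.1]
 [ 0.3  0. ]
 [-0.1 -0. ]]
pivot [[0.55404377 0.02971499 0.054     ]]
foot [[0.53491669 0.16335314 0.054     ]]
tab [[0.64962904 0.08885429 0.036     ]]
pad [[ 0.39990642 -0.01558044  0.011     ]]
```

```bash
cat >> h.py <<'E'
POSE=[0.4714,0.0634,0.1422]
def ori(tilt):  # deg, forward positive; tool y = stand y
    s,c=np.sin(np.radians(tilt)),np.cos(np.radians(tilt))
    return R.from_euler("z",POSE[2])*R.from_matrix(np.array([[-c,0,-s],[0,1,0],[s*0-s,0,c*0]]).T if 0 else np.c_[[-c,0,-s],[0,1,0],[s,0,-c]])
def rows(wps,start=None):
    """wps: (x,y,z mm of TCP in stand frame, tilt deg, nrows)"""
    from bench import observe
    if start: p,r=S(POSE,np.array(start[:3])/1e3)[0],ori(start[3])
    else: o=observe(); p,r=np.array(o["ee_pos"]),R.from_quat(o["ee_rot"])
    for x,y,z,t,n in wps:
        P=S(POSE,np.array([x,y,z])/1e3)[0]; w=(r.inv()*ori(t)).as_rotvec()/n; d=(P-p)/n
        out=[]
        for i in range(n):
            out.append(np.r_[r.inv().apply(d)/.3,w/(np.pi/2)]); r=r*R.from_rotvec(w); p=p+d
        print(f"-- to {x,y,z,t}"); print(";".join(" ".join(f"{v:.3f}" for v in q) for q in out))
def where():
    from bench import observe
    o=observe(); r=R.from_euler("z",-POSE[2])
    p=r.apply(o["ee_pos"]-np.array([POSE[0],POSE[1],0]))*1e3
    print("t",round(o["t"],2),"tcp",p.round(1),"z",(r*R.from_quat(o["ee_rot"])).as_matrix()[:,2].round(3),"y",(r*R.from_quat(o["ee_rot"])).as_matrix()[:,1].round(3),"F",r.apply(o["contact_force"]).round(1),"op",round(o["opening"]*1e3,1),"gf",round(o["gripper_force"],1),"q",np.round(o["joint_pos"],3))
E
python3 -c "
from h import *
where(); rows([(105,60,150,0,12)])"
```

```text
t 0.2 tcp [-190.1  615.4  230.8] z [-0.    -0.001 -1.   ] y [ 0.423  0.906 -0.001] F [0.4 0.3 0.3] op 85.1 gf 0.0 q [-1.36   0.576  0.025  1.438 -0.015  1.129 -0.056]
-- to (105, 60, 150, 0)
-0.140 -0.105 0.023 -0.000 -0.000 -0.023;-0.136 -0.110 0.023 -0.000 -0.000 -0.023;-0.132 -0.115 0.023 -0.000 -0.000 -0.023;-0.127 -0.120 0.023 -0.000 -0.000 -0.023;-0.123 -0.124 0.023 -0.000 -0.000 -0.023;-0.118 -0.129 0.023 -0.000 -0.000 -0.023;-0.113 -0.133 0.022 -0.000 -0.000 -0.023;-0.109 -0.137 0.022 -0.000 -0.000 -0.023;-0.103 -0.141 0.022 -0.000 -0.000 -0.023;-0.098 -0.144 0.022 -0.000 -0.000 -0.023;-0.093 -0.148 0.022 -0.000 -0.000 -0.023;-0.088 -0.151 0.022 -0.000 -0.000 -0.023
```

```bash
python3 -m crank '-0.140 -0.105 0.023 0 0 -0.023;-0.136 -0.110 0.023 0 0 -0.023;-0.132 -0.115 0.023 0 0 -0.023;-0.127 -0.120 0.023 0 0 -0.023;-0.123 -0.124 0.023 0 0 -0.023;-0.118 -0.129 0.023 0 0 -0.023;-0.113 -0.133 0.022 0 0 -0.023;-0.109 -0.137 0.022 0 0 -0.023;-0.103 -0.141 0.022 0 0 -0.023;-0.098 -0.144 0.022 0 0 -0.023;-0.093 -0.148 0.022 0 0 -0.023;-0.088 -0.151 0.022 0 0 -0.023' 0 20
python3 -m crank '0 0 0 0 0 0;0 0 0 0 0 0'
python3 - <<'E'
from h import *; from bench import *; import cv2
where(); c=read_camera("wrist"); cv2.imwrite("pics/w0.png",cv2.resize(c["image"],(800,600))[:,:,::-1])
print(proj(c,S(POSE,np.array([[77,-45,54],[77,90,54],[150,100,42],[150,-100,42],[180,0,43],[205,0,43]])/1e3))*800/512)
rows([(105,60,150,0,1)])
E
```

```text
t: 1.7
ee_pos: [0.5671, 0.1358, 0.1501]
ee_rot: [-0.07, 0.998, 0.0, 0.0]
contact_force: [0.5, 1.0, -1.1]
opening: -0.0
gripper_force: 0.0
t: 1.95
ee_pos: [0.5659, 0.1375, 0.1501]
ee_rot: [-0.069, 0.998, 0.0, -0.0]
contact_force: [0.3, -0.7, -0.0]
opening: -0.0001
gripper_force: 0.0
t 1.95 tcp [104.1  60.  150.1] z [-0.001  0.001 -1.   ] y [0.004 1.    0.001] F [ 0.2 -0.7 -0. ] op -0.1 gf 0.0 q [-0.285  0.521 -0.052  1.791  0.034  0.831  1.357]
[[192.41251296 249.9175755 ]
 [460.80697699 248.79491783]
 [471.25329866 369.41043996]
 [122.71202041 370.75158813]
 [300.13499946 416.76124998]
 [302.95260939 452.77030609]]
-- to (105, 60, 150, 0)
-0.004 -0.003 0.001 0.000 -0.000 -0.002
```

View pics/w0.png

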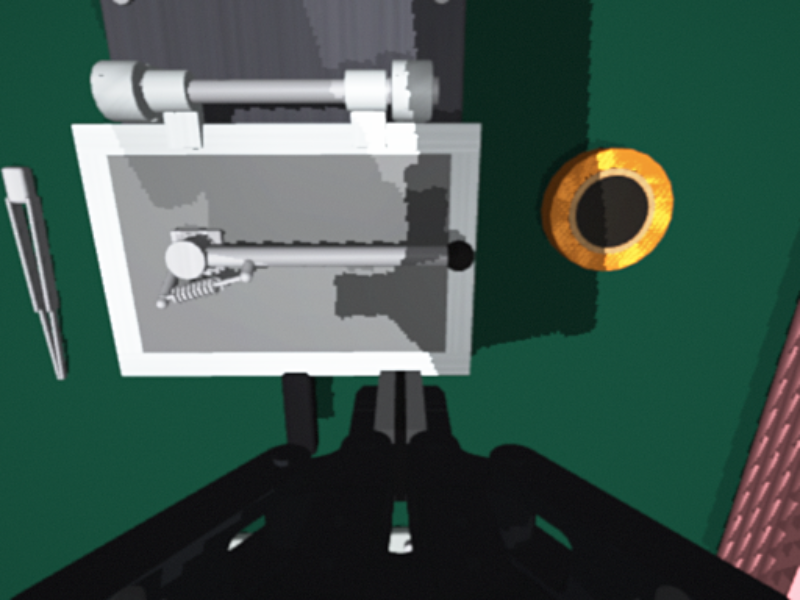

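The wrist view shows the leg running from (186,259) to its foot at (459,256), with the spring on the lower left. Everything sits about 2–3 mm toward +x of my prediction, so I'll shift the pose 1.5 mm. Next I lower the closed fingers behind the leg.

```bash
sed -i 's/^POSE=.*/POSE=[0.4729,0.0636,0.1422]/' h.py
python3 -m crank '-0.01 0 0.1 0 0 0;0 0 0.1 0 0 0;0 0 0.09 0 0 0;0 0 0.053 0 0 0;0 0 0 0 0 0' 
python3 - <<'E'
from h import *
where()
W=[]
for t in np.r_[0,.15:1.06:.09]:
    r=105; W.append((77-r*.819*np.sin(t)+16-4*(t>0),-45+r*np.cos(t),47+r*.574*np.sin(t),0,1))
rows([tuple(np.round(w,1)) for w in W])
E
```

```text
t: 2.62
ee_pos: [0.5684, 0.1384, 0.0468]
ee_rot: [-0.07, 0.998, -0.0, -0.001]
contact_force: [0.7, 0.2, 1.3]
opening: -0.0001
gripper_force: 0.0
t 2.62 tcp [105.1  60.5  46.8] z [-0.002  0.    -1.   ] y [0.002 1.    0.   ] F [0.7 0.1 1.3] op -0.1 gf 0.0 q [-0.289  0.662 -0.047  1.873  0.05   0.61   1.345]Traceback (most recent call last):
  File "<stdin>", line 6, in <module>
  File "h.py", line 21, in rows
    for i in range(n):
             ~~~~~^^^
TypeError: 'numpy.float64' object cannot be interpreted as an integer
```

```bash
sed -i 's/for x,y,z,t,n in wps:/for x,y,z,t,n in wps:\n        n=int(n)/' h.py
python3 - <<'E'
from h import *
r=105; rows([(round(77-r*.819*np.sin(t)+16-4*(t>0),1),round(-45+r*np.cos(t),1),round(47+r*.574*np.sin(t),1),0,1) for t in np.r_[0,.1:1.1:.1]])
E
```

```text
-- to (np.float64(93.0), np.float64(60.0), np.float64(47.0), 0)
0.040 -0.002 -0.001 0.000 -0.001 -0.001
-- to (np.float64(80.4), np.float64(59.5), np.float64(53.0), 0)
0.042 -0.002 -0.020 -0.000 -0.000 -0.000
-- to (np.float64(71.9), np.float64(57.9), np.float64(59.0), 0)
0.028 -0.005 -0.020 0.000 0.000 0.000
-- to (np.float64(63.6), np.float64(55.3), np.float64(64.8), 0)
0.028 -0.009 -0.019 -0.000 -0.000 0.000
-- to (np.float64(55.5), np.float64(51.7), np.float64(70.5), 0)
0.027 -0.012 -0.019 0.000 0.000 0.000
-- to (np.float64(47.8), np.float64(47.1), np.float64(75.9), 0)
0.026 -0.015 -0.018 -0.000 -0.000 0.000
-- to (np.float64(40.4), np.float64(41.7), np.float64(81.0), 0)
0.025 -0.018 -0.017 0.000 0.000 0.000
-- to (np.float64(33.6), np.float64(35.3), np.float64(85.8), 0)
0.023 -0.021 -0.016 -0.000 -0.000 0.000
-- to (np.float64(27.3), np.float64(28.2), np.float64(90.2), 0)
0.021 -0.024 -0.015 0.000 0.000 0.000
-- to (np.float64(21.6), np.float64(20.3), np.float64(94.2), 0)
0.019 -0.026 -0.013 -0.000 -0.000 0.000
-- to (np.float64(16.6), np.float64(11.7), np.float64(97.7), 0)
0.017 -0.029 -0.012 0.000 0.000 0.000
```

```bash
python3 -m crank '0.040 0 0 0 0 0;0.042 -0.002 -0.018 0 0 0;0.028 -0.005 -0.02 0 0 0;0.028 -0.009 -0.019 0 0 0;0.027 -0.012 -0.019 0 0 0'; python3 -m crank '0.026 -0.015 -0.018 0 0 0;0.025 -0.018 -0.017 0 0 0;0.023 -0.021 -0.016 0 0 0;0.021 -0.024 -0.015 0 0 0;0.019 -0.026 -0.013 0 0 0;0.017 -0.029 -0.012 0 0 0;0 0 0 0 0 0'
python3 - <<'E'
from h import *; from bench import *; import cv2
where(); 
for n in("scene","wrist"):
    c=read_camera(n); im=c["image"]
    if n=="scene": im=im[160:280,180:340]
    cv2.imwrite(f"pics/{n}1.png",cv2.resize(im,(640,480),interpolation=cv2.INTER_CUBIC)[:,:,::-1])
a,b=[cv2.imread(f"pics/{n}1.png") for n in("scene","wrist")]
cv2.imwrite("pics/both1.png",cv2.resize(np.hstack([a,b]),(800,300),interpolation=cv2.INTER_AREA))
E
```

```text
t: 3.25
ee_pos: [0.5211, 0.1221, 0.0709]
ee_rot: [-0.069, 0.998, 0.0, 0.0]
contact_force: [1.5, 0.5, 0.5]
opening: -0.0
gripper_force: 1.0
t: 4.12
ee_pos: [0.4878, 0.0765, 0.0978]
ee_rot: [-0.069, 0.998, -0.0, 0.0]
contact_force: [0.9, 0.2, 0.4]
opening: -0.0003
gripper_force: 0.0
t 4.12 tcp [16.6 10.6 97.8] z [ 0. -0. -1.] y [ 0.005  1.    -0.   ] F [0.9 0.1 0.4] op -0.3 gf 0.0 q [-0.211  0.488 -0.057  2.067  0.049  0.588  1.406]
```

View pics/both1.png

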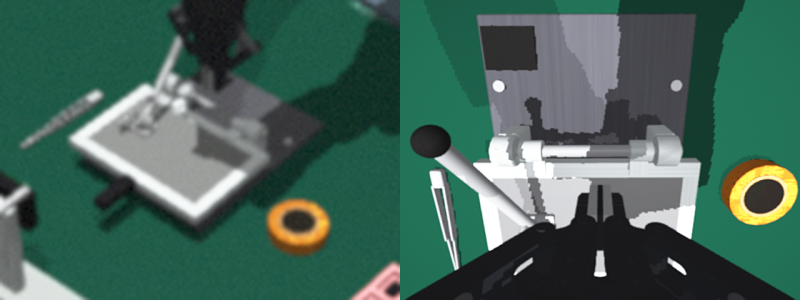

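The leg has snapped out: the wrist view shows the foot at (430,140), with the leg standing clear of the board. Before gripping the tab, I'll check that against the fully-out angle and work out which tilts the arm can reach.

```bash
cat > k.py <<'E'
from h import *
D=np.array([[.576,1.438,1.129,.6746,.2306],[.521,1.791,.831,.5823,.1501],[.662,1.873,.610,.585,.0468],[.488,2.067,.588,.4938,.0978]])
def fk(k,q): a,b=q[0],q[0]+q[1]; c=b+q[2]; return np.array([k[1]*np.sin(a)+k[2]*np.sin(b)+k[3]*np.sin(c),k[0]+k[1]*np.cos(a)+k[2]*np.cos(b)+k[3]*np.cos(c)])
K=least_squares(lambda k:np.r_[np.concatenate([fk(k,d[:3])-d[3:] for d in D]),1e-3*(k-[.34,.45,.45,.3])],[.34,.45,.45,.3]).x
def ik(r,z,tilt):
    s=least_squares(lambda q:np.r_[fk(K,q)-[r,z],.3*(q.sum()-(np.pi-np.radians(tilt)))],[.8,1.5,.8],bounds=([-.34,.0,-.5],[2.15,2.8,2.8])); return s.x,s.cost
E
python3 - <<'E'
from k import *; from bench import *
print(K)
c=read_camera("wrist")
for t in(1.5,1.745): print(t,proj(c,S(POSE,(np.array([77,-45,54])+135*(np.cos(t)*np.array([0,1,0])+np.sin(t)*np.array([-.819,0,.574])))/1e3))*[400/512,300/384]+[400,0])
def tcp(th,off): # board angle, tilt at th
    g=np.array([181*np.cos(th+np.arctan2(-14,180)),50+181*np.sin(th+np.arctan2(-14,180))]); s=np.radians(off)
    return g+19*np.array([np.sin(s),-np.cos(s)])
for th,til in[(0,-30),(0,-40),(0,-45),(0,-50),(.5,-25),(1,-10),(1.56,0),(1.56,10),(1.56,20),(1.56,30),(1.56,40)]:
    x,z=tcp(th,til); P=S(POSE,[x/1e3,0,z/1e3])[0]; print(th,til,np.hypot(*P[:2]).round(3),np.round(P[2],3),*ik(np.hypot(*P[:2]),P[2],til))
E
```

```text
[0.1780681  0.58929311 0.39239698 0.27380191]
1.5 [[499.7343024  135.18946878]]
1.745 [[430.88108439 137.80006831]]
0 -30 0.648 0.02 [0.97039241 1.30569972 1.3890993 ] 9.028386497950209e-23
0 -40 0.645 0.021 [1.04982733 1.1797829  1.61011411] 1.164322925473425e-17
0 -45 0.644 0.023 [1.09099283 1.11857835 1.71741964] 9.368688621884139e-29
0 -50 0.643 0.024 [1.13272528 1.0590039  1.8225281 ] 2.584425210587175e-25
0.5 -25 0.634 0.107 [0.81655235 1.36941922 1.3919534 ] 4.0526999334044055e-25
1 -10 0.583 0.176 [0.56182937 1.64023673 1.11405948] 1.3206138231045068e-22
1.56 0 0.493 0.211 [0.33017208 1.93281148 0.87860909] 1.8953581418102944e-22
1.56 10 0.496 0.212 [0.27297775 2.03688269 0.65719928] 5.949800750062979e-20
1.56 20 0.5 0.212 [0.22846633 2.14537653 0.41868395] 9.77340409516751e-18
1.56 30 0.503 0.214 [0.20188209 2.25695178 0.15916   ] 1.2737098742744466e-24
1.56 40 0.505 0.216 [ 0.20023315  2.37015792 -0.12693012] 3.727247013827239e-18
```

```bash
python3 -c "
from h import *
rows([(60,0,190,0,3),(240,0,100,-48,7)])"
```

```text
-- to (60, 0, 190, 0)
-0.048 -0.013 -0.103 0.000 0.000 -0.001;-0.048 -0.013 -0.103 0.000 0.000 -0.001;-0.048 -0.013 -0.103 0.000 0.000 -0.001
-- to (240, 0, 100, -48)
-0.086 0.000 0.043 0.000 0.076 -0.000;-0.090 0.000 0.032 0.000 0.076 -0.000;-0.093 0.000 0.021 0.000 0.076 -0.000;-0.095 0.000 0.010 0.000 0.076 -0.000;-0.096 0.000 -0.001 0.000 0.076 -0.000;-0.095 0.000 -0.013 0.000 0.076 -0.000;-0.093 0.000 -0.024 0.000 0.076 -0.000
```

```bash
python3 -m crank '-0.048 -0.013 -0.103 0 0 -0.001;-0.048 -0.013 -0.103 0 0 -0.001;-0.048 -0.013 -0.103 0 0 -0.001;-0.086 0 0.043 0 0.076 0;-0.090 0 0.032 0 0.076 0;-0.093 0 0.021 0 0.076 0;-0.095 0 0.010 0 0.076 0;-0.096 0 -0.001 0 0.076 0;-0.095 0 -0.013 0 0.076 0;-0.093 0 -0.024 0 0.076 0;0 0 0 0 0 0;0 0 0 0 0 0' 50 30
python3 - <<'E'
from h import *; from bench import *; import cv2
where()
c=read_camera("wrist"); cv2.imwrite("pics/w2.png",cv2.resize(c["image"],(640,480))[:,:,::-1])
print(proj(c,S(POSE,np.array([[150,9,43],[150,-9,43],[205,9,43],[205,-9,43]])/1e3))*1.25)
rows([(170,0,23.3,-48,6)])
E
```

```text
t: 5.78
ee_pos: [0.7069, 0.1053, 0.1238]
ee_rot: [-0.08, 0.949, -0.026, -0.303]
contact_force: [0.4, -0.3, 1.0]
opening: 0.05
gripper_force: 0.0
t 5.78 tcp [237.5   8.1 123.8] z [-0.579 -0.015 -0.815] y [-0.027  1.     0.   ] F [ 0.3 -0.4  1. ] op 50.0 gf 0.0 q [-0.172  1.164 -0.129  0.609  0.071  1.988  1.487]
[[325.75725954 196.20984443]
 [299.40553248 195.57227362]
 [323.88644657 275.38873723]
 [295.8022173  274.66202713]]
-- to (170, 0, 23.3, -48)
-0.002 -0.003 0.067 -0.002 0.023 0.002;-0.004 -0.003 0.067 -0.002 0.023 0.002;-0.007 -0.004 0.067 -0.002 0.023 0.002;-0.009 -0.004 0.067 -0.002 0.023 0.002;-0.012 -0.004 0.066 -0.002 0.023 0.002;-0.014 -0.004 0.066 -0.002 0.023 0.002
```

View pics/w2.png

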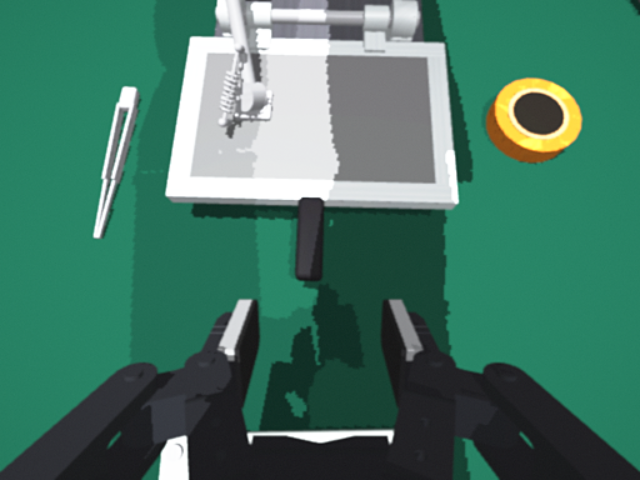

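The wrist view shows the tab centred at about (310,240) between the open fingers, within 2 mm of prediction. Joint 6 hit its limit here, so I'll use a −40° tilt.

```bash
python3 -c "
from h import *
rows([(200,0,65,-38,5)])"
```

```text
-- to (200, 0, 65, -38)
-0.002 -0.004 0.047 -0.002 0.006 0.003;-0.003 -0.004 0.047 -0.002 0.006 0.003;-0.003 -0.005 0.047 -0.002 0.006 0.003;-0.004 -0.005 0.047 -0.002 0.006 0.003;-0.004 -0.005 0.046 -0.002 0.006 0.003
```

```bash
python3 -m crank '-0.002 -0.004 0.047 -0.002 0.006 0.003;-0.003 -0.004 0.047 -0.002 0.006 0.003;-0.003 -0.005 0.047 -0.002 0.006 0.003;-0.004 -0.005 0.047 -0.002 0.006 0.003;-0.004 -0.005 0.046 -0.002 0.006 0.003;0 0 0 0 0 0;0 0 0 0 0 0'
python3 -c "
from h import *
where();rows([(171.8,0,21.4,-40,4)])"
```

```text
t: 6.7
ee_pos: [0.6666, 0.0904, 0.0647]
ee_rot: [-0.065, 0.941, -0.025, -0.331]
contact_force: [-30.1, -7.0, 8.6]
opening: 0.0498
gripper_force: 0.0
t 6.7 tcp [195.5  -0.9  64.7] z [-0.626 -0.002 -0.78 ] y [ 0.002  1.    -0.004] F [-30.7  -2.7   8.6] op 49.8 gf 0.0 q [-0.147  1.159 -0.134  0.815  0.064  1.847  1.461]
-- to (171.8, 0, 21.4, -40)
-0.007 0.001 0.041 -0.000 0.003 -0.001;-0.007 0.001 0.040 -0.000 0.003 -0.001;-0.008 0.001 0.040 -0.000 0.003 -0.001;-0.008 0.001 0.040 -0.000 0.003 -0.001
```

There is 30 N pushing on the tool in −x, which I didn't expect. I'll look before moving.

```bash
python3 - <<'E'
from h import *; from bench import *; import cv2
where()
A=read_camera("scene")["image"][60:320,80:400]; B=read_camera("top")["image"][30:230,130:380]
cv2.imwrite("pics/chk.png",np.hstack([cv2.resize(A,(400,325)),cv2.resize(B,(400,325))])[:,:,::-1])
o=observe();print(o["wrist_torque"],o["effort"])
E
```

```text
t 6.7 tcp [195.5  -0.9  64.7] z [-0.626 -0.002 -0.78 ] y [ 0.002  1.    -0.004] F [-30.7  -2.7   8.6] op 49.8 gf 0.0 q [-0.147  1.159 -0.134  0.815  0.064  1.847  1.461]
[-0.5362412   2.06395538  0.12181299] [-1.99845202e+00 -1.03159633e+02 -5.87347895e-01 -3.36012161e+01
 -1.94834559e-01 -3.01959693e+00  5.48089715e-02]
```

View pics/chk.png

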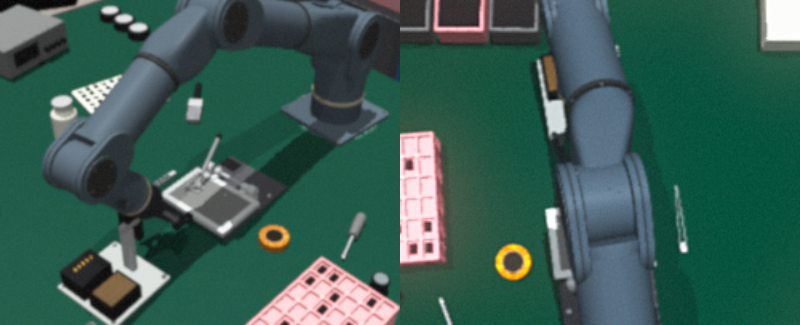

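The hand's far side is pressing against the jig's upright post, seen at (130,230) in the left view. I'll back off toward the robot and then grip with little tilt.

```bash
python3 -m crank '0.04 0 0.03 0 0 0;0.04 0 0.025 0 0 0;0.02 0 -0.03 0 0 0'
python3 -c "
from h import *
where();rows([(160,0,80,-10,5),(182.5,0,55,-10,3),(180.7,0,17.5,-10,3)])"
```

```text
t: 7.18
ee_pos: [0.6419, 0.0877, 0.0762]
ee_rot: [-0.066, 0.943, -0.024, -0.326]
contact_force: [0.0, -0.2, 0.2]
opening: 0.0502
gripper_force: 0.0
t 7.17 tcp [ 1.707e+02 -1.000e-01  7.620e+01] z [-0.618 -0.001 -0.786] y [ 0.002  1.    -0.003] F [-0.  -0.2  0.2] op 50.2 gf 0.0 q [-0.14   1.092 -0.141  0.946  0.061  1.774  1.453]
-- to (160, 0, 80, -10)
0.007 0.000 0.002 -0.000 -0.063 -0.000;0.007 0.000 0.002 -0.000 -0.063 -0.000;0.008 0.000 0.001 -0.000 -0.063 -0.000;0.008 0.000 0.000 -0.000 -0.063 -0.000;0.008 0.000 -0.001 -0.000 -0.063 -0.000
-- to (182.5, 0, 55, -10)
-0.029 -0.000 0.023 0.000 -0.000 0.000;-0.029 -0.000 0.023 0.000 -0.000 0.000;-0.029 -0.000 0.023 0.000 -0.000 0.000
-- to (180.7, 0, 17.5, -10)
-0.005 0.000 0.041 0.000 0.000 0.000;-0.005 0.000 0.041 0.000 0.000 0.000;-0.005 0.000 0.041 0.000 0.000 0.000
```

Contact is cleared. I'll turn to −10° and go down in small steps, watching the force.

```bash
python3 -m crank '0.007 0 0.002 0 -0.063 0;0.007 0 0.002 0 -0.063 0;0.008 0 0.001 0 -0.063 0;0.008 0 0 0 -0.063 0;0.008 0 -0.001 0 -0.063 0;0 0 0 0 0 0'
python3 -m crank '-0.029 0 0.023 0 0 0;-0.029 0 0.023 0 0 0;-0.029 0 0.023 0 0 0;0 0 0 0 0 0'
python3 -c "
from h import *
where();rows([(180.7,0,17.5,-10,3)])"
```

```text
t: 7.92
ee_pos: [0.632, 0.0863, 0.0815]
ee_rot: [-0.07, 0.994, -0.007, -0.084]
contact_force: [0.3, -0.6, 0.2]
opening: 0.0505
gripper_force: 0.0
t: 8.43
ee_pos: [0.6542, 0.09, 0.0527]
ee_rot: [-0.07, 0.994, -0.007, -0.086]
contact_force: [0.1, 0.9, 0.4]
opening: 0.0498
gripper_force: 0.0
t 8.43 tcp [183.2   0.4  52.7] z [-0.172 -0.002 -0.985] y [ 0.002  1.    -0.003] F [0.3 0.8 0.4] op 49.8 gf 0.0 q [-0.118  0.819 -0.157  1.476  0.118  1.029  1.405]
-- to (180.7, 0, 17.5, -10)
-0.004 -0.000 0.039 -0.000 0.000 -0.000;-0.004 -0.000 0.039 -0.000 0.000 -0.000;-0.004 -0.000 0.039 -0.000 0.000 -0.000
```

```bash
python3 -m crank '-0.004 0 0.039 0 0 0;-0.004 0 0.039 0 0 0;-0.004 0 0.037 0 0 0;0 0 0 0 0 0'
python3 -m crank '0 0 0 0 0 0;0 0 0 0 0 0;0 0 0 0 0 0;0 0 0 0 0 0;0 0 0 0 0 0' 0 35
python3 - <<'E'
from h import *; from bench import *; import cv2
where()
a=read_camera("wrist")["image"]; b=read_camera("scene")["image"][130:300,150:370]
cv2.imwrite("pics/grip.png",np.hstack([cv2.resize(a,(400,300)),cv2.resize(b,(400,300))])[:,:,::-1])
E
```

```text
t: 8.93
ee_pos: [0.651, 0.0893, 0.0187]
ee_rot: [-0.07, 0.994, -0.007, -0.086]
contact_force: [0.1, -0.4, -0.0]
opening: 0.05
gripper_force: 0.0
t: 9.55
ee_pos: [0.6524, 0.0889, 0.0205]
ee_rot: [-0.07, 0.994, -0.008, -0.084]
contact_force: [0.6, -3.2, 6.5]
opening: 0.0175
gripper_force: 37.2
t 9.55 tcp [181.3  -0.4  20.5] z [-0.168 -0.003 -0.986] y [ 0.002  1.    -0.003] F [ 0.1 -3.3  6.5] op 17.5 gf 37.2 q [-0.119  0.852 -0.154  1.503  0.126  0.965  1.399]
```

View pics/grip.png

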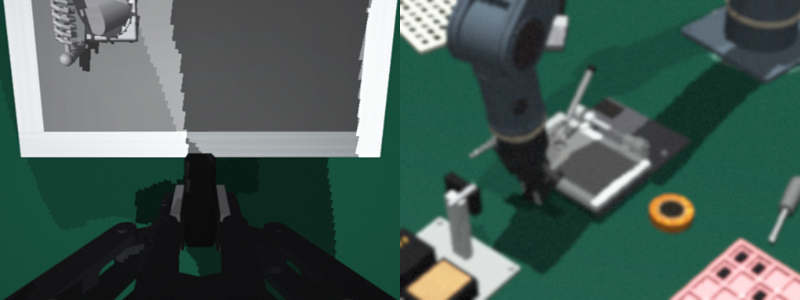

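The tab is gripped at 17.5 mm opening, with the fingers clear of the rail. Next is the lifting arc.

```bash
cat >> h.py <<'E'
def arc(th0,th1,n,off=(0,0),a0=-.0757,r=185):
    til=lambda th:-10+32*th/1.56
    def tcp(th): s=np.radians(til(th)); return (round(r*np.cos(th+a0)+19*np.sin(s),1),-0.3,round(50+r*np.sin(th+a0)-19*np.cos(s),1),round(til(th),2),1)
    rows([tcp(t) for t in np.linspace(th0,th1,n+1)[1:]])
E
python3 -c "
from h import *
arc(0.0,.5,8)" | grep -v '^--'
```

```text
0.002 0.000 -0.028 -0.002 -0.011 -0.002
0.005 0.000 -0.038 -0.000 -0.014 0.000
0.007 0.000 -0.037 0.000 -0.014 -0.000
0.008 -0.000 -0.038 0.000 -0.014 -0.000
0.010 0.000 -0.037 0.000 -0.014 0.000
0.011 0.000 -0.037 -0.000 -0.014 0.000
0.012 0.000 -0.036 0.000 -0.014 0.000
0.014 0.000 -0.035 0.000 -0.014 -0.000
```

```bash
python3 -m crank '0.002 0 -0.028 0 -0.011 0;0.005 0 -0.038 0 -0.014 0;0.007 0 -0.037 0 -0.014 0;0.008 0 -0.038 0 -0.014 0'; python3 -m crank '0.010 0 -0.037 0 -0.014 0;0.011 0 -0.037 0 -0.014 0;0.012 0 -0.036 0 -0.014 0;0.014 0 -0.035 0 -0.014 0'
python3 -c "
from h import *
where()
arc(0.5,1.1,9)"
```

```text
t: 10.15
ee_pos: [0.651, 0.0888, 0.0635]
ee_rot: [-0.07, 0.997, -0.005, -0.043]
contact_force: [1.9, -5.1, -5.8]
opening: 0.0174
gripper_force: 35.7
t: 10.65
ee_pos: [0.6387, 0.087, 0.1075]
ee_rot: [-0.07, 0.998, -0.002, 0.001]
contact_force: [0.4, -5.8, -5.8]
opening: 0.0172
gripper_force: 35.5
t 10.65 tcp [167.5  -0.4 107.5] z [ 0.001 -0.004 -1.   ] y [ 0.002  1.    -0.004] F [-0.4 -5.8 -5.8] op 17.2 gf 35.5 q [-0.114  0.651 -0.158  1.664  0.134  0.836  1.38 ]
-- to (np.float64(163.7), -0.3, np.float64(118.2), np.float64(1.62))
0.012 0.000 -0.036 -0.002 -0.017 -0.001
-- to (np.float64(158.0), -0.3, np.float64(128.9), np.float64(2.99))
0.018 -0.000 -0.036 0.000 -0.015 -0.000
-- to (np.float64(151.5), -0.3, np.float64(139.2), np.float64(4.36))
0.020 0.000 -0.035 0.000 -0.015 0.000
-- to (np.float64(144.5), -0.3, np.float64(149.0), np.float64(5.73))
0.021 0.000 -0.034 -0.000 -0.015 0.000
-- to (np.float64(136.7), -0.3, np.float64(158.3), np.float64(7.09))
0.023 -0.000 -0.033 0.000 -0.015 0.000
-- to (np.float64(128.4), -0.3, np.float64(167.0), np.float64(8.46))
0.024 -0.000 -0.032 -0.000 -0.015 -0.000
-- to (np.float64(119.5), -0.3, np.float64(175.1), np.float64(9.83))
0.025 -0.000 -0.031 0.000 -0.015 0.000
-- to (np.float64(110.1), -0.3, np.float64(182.7), np.float64(11.2))
0.027 -0.000 -0.030 -0.000 -0.015 0.000
-- to (np.float64(100.3), -0.3, np.float64(189.5), np.float64(12.56))
0.028 0.000 -0.029 0.000 -0.015 -0.000
```

Forces are low and the lift is following the arc.

```bash
python3 -m crank '0.012 0 -0.036 0 -0.015 0;0.018 0 -0.036 0 -0.015 0;0.020 0 -0.035 0 -0.015 0;0.021 0 -0.034 0 -0.015 0'; python3 -m crank '0.023 0 -0.033 0 -0.015 0;0.024 0 -0.032 0 -0.015 0;0.025 0 -0.031 0 -0.015 0;0.027 0 -0.030 0 -0.015 0;0.028 0 -0.029 0 -0.015 0'
python3 -c "
from h import *
where()
arc(1.1,1.5,7)"|grep -v '^--'
```

```text
t: 11.15
ee_pos: [0.6154, 0.0837, 0.1485]
ee_rot: [-0.07, 0.996, 0.001, 0.047]
contact_force: [0.2, -4.5, -7.0]
opening: 0.0169
gripper_force: 35.8
t: 11.78
ee_pos: [0.5719, 0.0775, 0.1891]
ee_rot: [-0.069, 0.992, 0.006, 0.106]
contact_force: [2.7, -6.6, -6.7]
opening: 0.0176
gripper_force: 36.8
t 11.78 tcp [ 99.9  -0.3 189.1] z [ 0.211 -0.004 -0.977] y [ 0.003  1.    -0.004] F [ 1.8 -6.9 -6.7] op 17.6 gf 36.8 q [-0.116  0.379 -0.158  1.954  0.152  0.607  1.338]
0.023 -0.000 -0.024 -0.003 -0.017 -0.001
0.026 -0.000 -0.023 0.000 -0.013 0.000
0.027 -0.000 -0.022 0.000 -0.013 0.000
0.027 0.000 -0.021 0.000 -0.013 0.000
0.028 -0.000 -0.020 -0.000 -0.013 -0.000
0.029 0.000 -0.019 0.000 -0.013 0.000
0.029 -0.000 -0.018 0.000 -0.013 0.000
```

```bash
python3 -m crank '0.023 0 -0.024 0 -0.015 0;0.026 0 -0.023 0 -0.013 0;0.027 0 -0.022 0 -0.013 0;0.027 0 -0.021 0 -0.013 0;0.028 0 -0.020 0 -0.013 0;0.029 0 -0.019 0 -0.013 0;0.029 0 -0.018 0 -0.013 0;0 0 0 0 0 0'
python3 -c "
from h import *
where()
arc(1.5,1.60,5)"|grep -v '^--'
```

```text
t: 12.78
ee_pos: [0.5052, 0.068, 0.2155]
ee_rot: [-0.068, 0.982, 0.011, 0.178]
contact_force: [2.3, -8.0, -6.9]
opening: 0.0173
gripper_force: 39.8
t 12.78 tcp [ 3.250e+01 -2.000e-01  2.155e+02] z [ 0.35  -0.005 -0.937] y [ 0.004  1.    -0.003] F [ 1.1 -8.3 -6.9] op 17.3 gf 39.8 q [-0.147  0.201 -0.133  2.198  0.199  0.397  1.267]
0.007 -0.000 -0.004 -0.003 -0.008 -0.002
0.010 0.000 -0.006 -0.000 -0.005 0.000
0.011 -0.000 -0.006 0.000 -0.005 -0.000
0.011 0.000 -0.005 0.000 -0.005 0.000
0.010 0.000 -0.005 0.000 -0.005 0.000
```

```bash
python3 -m crank '0.010 0 -0.005 0 -0.005 0;0.010 0 -0.005 0 -0.005 0;0.010 0 -0.004 0 0 0;0 0 0 0 0 0'; python3 -c "
from h import *
where()"; python3 -m crank '0.009 0 -0.003 0 0 0;0.009 0 -0.003 0 0 0;0 0 0 0 0 0'; python3 -c "
from h import *
where()"
```

```text
t: 13.28
ee_pos: [0.4968, 0.0668, 0.2167]
ee_rot: [-0.068, 0.98, 0.011, 0.186]
contact_force: [2.8, -8.2, -4.1]
opening: 0.0175
gripper_force: 40.5
t 13.28 tcp [ 2.410e+01 -2.000e-01  2.167e+02] z [ 0.366 -0.004 -0.93 ] y [ 0.004  1.    -0.003] F [ 1.6 -8.5 -4.1] op 17.5 gf 40.5 q [-0.156  0.182 -0.126  2.229  0.212  0.368  1.25 ]
t: 13.65
ee_pos: [0.492, 0.0661, 0.217]
ee_rot: [-0.068, 0.98, 0.011, 0.187]
contact_force: [3.5, -9.2, 0.0]
opening: 0.0176
gripper_force: 41.2
t 13.65 tcp [ 1.92e+01 -2.00e-01  2.17e+02] z [ 0.368 -0.004 -0.93 ] y [ 0.004  1.    -0.003] F [ 2.1 -9.6  0. ] op 17.6 gf 41.2 q [-0.158  0.174 -0.125  2.24   0.213  0.363  1.247]
```

```bash
python3 -m crank '0.010 -0.004 -0.004 0 0 0;0 0 0 0 0 0'; python3 -c "
from h import *
where()"; python3 -m crank '0.010 -0.004 -0.004 0 0 0;0 0 0 0 0 0'; python3 - <<'E'
from h import *; from bench import *; import cv2
where()
c=read_camera("scene"); b=c["image"][120:280,180:380]
cv2.imwrite("pics/up.png",cv2.resize(b,(800,600),interpolation=cv2.INTER_CUBIC)[:,:,::-1])
E
```

```text
t: 13.9
ee_pos: [0.4893, 0.0657, 0.2172]
ee_rot: [-0.069, 0.98, 0.012, 0.187]
contact_force: [3.6, -3.8, 1.5]
opening: 0.0173
gripper_force: 41.3
t 13.9 tcp [ 1.660e+01 -2.000e-01  2.172e+02] z [ 0.369 -0.003 -0.929] y [ 0.002  1.    -0.002] F [ 3.  -4.3  1.5] op 17.3 gf 41.3 q [-0.154  0.169 -0.128  2.246  0.21   0.36   1.251]
t: 14.15
ee_pos: [0.4869, 0.0653, 0.2173]
ee_rot: [-0.07, 0.98, 0.013, 0.188]
contact_force: [4.1, 1.6, 2.7]
opening: 0.0169
gripper_force: 41.4
t 14.15 tcp [ 14.1  -0.3 217.3] z [ 0.37  -0.002 -0.929] y [ 0.001  1.    -0.001] F [4.3 1.  2.7] op 16.9 gf 41.4 q [-0.151  0.165 -0.13   2.251  0.208  0.358  1.256]
```

View pics/up.png

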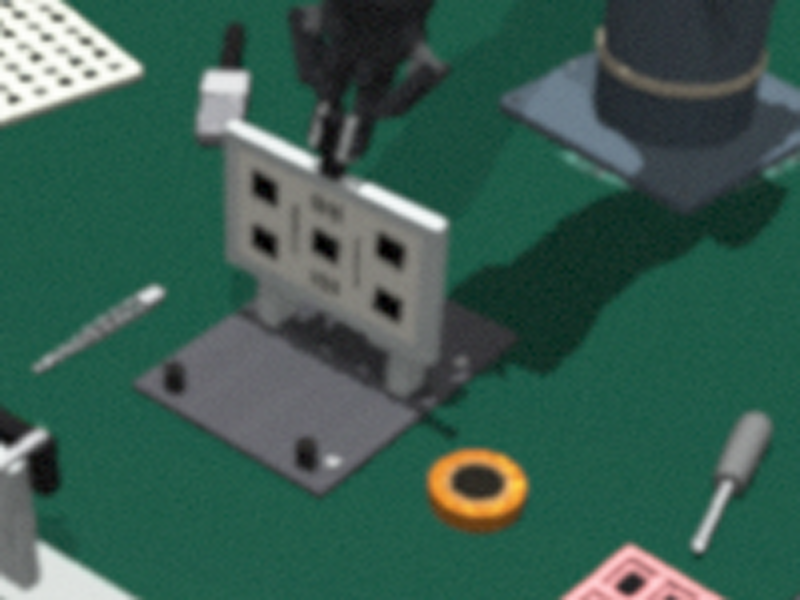

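The board stands upright, with the chart facing the jig and the fingers on the tab only. The push-back force is starting to build, so I'll press slightly more and check the foot.

```bash
python3 -m crank '0.010 0 -0.004 0 0 0;0 0 0 0 0 0;0 0 0 0 0 0'; python3 - <<'E'
from h import *; from bench import *; import cv2
where()
a=read_camera("wrist")["image"]; b=read_camera("top")["image"][140:240,215:315]
cv2.imwrite("pics/fin.png",np.hstack([cv2.resize(a,(400,300)),cv2.resize(b,(400,300),interpolation=cv2.INTER_CUBIC)])[:,:,::-1])
E
```

```text
t: 14.58
ee_pos: [0.4849, 0.0651, 0.2173]
ee_rot: [-0.07, 0.98, 0.013, 0.188]
contact_force: [11.6, 2.1, -1.8]
opening: 0.0173
gripper_force: 40.3
t 14.57 tcp [ 1.210e+01 -2.000e-01  2.173e+02] z [ 0.371 -0.001 -0.929] y [ 0.     1.    -0.001] F [11.8  0.5 -1.8] op 17.3 gf 40.3 q [-0.152  0.162 -0.13   2.256  0.208  0.355  1.254]
```

View pics/fin.png

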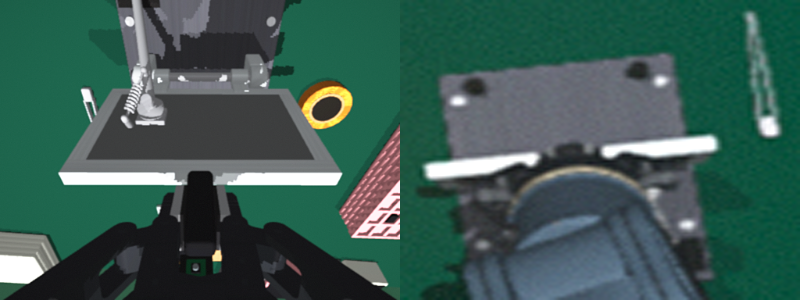

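The foot now bears on the pad: the push-back jumped to about 12 N, and the leg is out and down to the pad in the wrist view. I'll check that it holds steady and hand in.

```bash
python3 -m crank '0 0 0 0 0 0;0 0 0 0 0 0;0 0 0 0 0 0;0 0 0 0 0 0;0 0 0 0 0 0;0 0 0 0 0 0'; python3 -c "
from h import *
from bench import *
where()
f=observe()['contact_force'][0]
if 5<f<25: print(job_done())"
```

```text
t: 15.42
ee_pos: [0.4849, 0.0651, 0.2173]
ee_rot: [-0.07, 0.98, 0.013, 0.188]
contact_force: [11.6, 3.1, -1.5]
opening: 0.0175
gripper_force: 40.3
t 15.43 tcp [ 1.210e+01 -2.000e-01  2.173e+02] z [ 0.371 -0.001 -0.929] y [ 0.     1.    -0.001] F [11.9  1.5 -1.5] op 17.5 gf 40.3 q [-0.152  0.162 -0.13   2.256  0.208  0.355  1.254]
the job is handed in; nothing more can be done
None
```

Handed in at 15.4 s: the kickstand is snapped fully out and the board stands upright, held by its tab and pressed back onto the foot with a steady push of about 12 N; on the way the gripper briefly pressed the jig's post with about 30 N (limit 40 N).

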